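Close up and bolt the light-tight chip test box

TASK

Get the chip test box on the bench ready for a dark measurement: push its drawer of chip carriers gently all the way in, swing the lid down flat over it without slamming it, then slide the bolt on the box's top fully across into the keeper on the lid. It is all done by pushing with the fingertips: the box stays standing where it is, and nothing on the bench is lifted or shifted.

Things in the scene. Friction and masses are not known exactly. Their poses are not given: they have to be found in the camera images.
- test_box: Aluminium chip test box, loose on rubber feet, 6.5 kg in all, stays put under pushes below 25 N. Origin: centre of underside. Own axes: x from its front to its back, y towards the bolt's side, z up. Front turned to the robot's left, bolt side away from the robot. 150 mm (x +-75) by 170 mm (y +-85), heat sink on the back to x = 90. Fixed grey deck with the bolt: y 40 to 85, top z = 68 mm.
- drawer (a joint): How far the drawer stands out, m: 0 = fully in (front panel at the box's x = -75 mm), at most 0.060. Slides along the box's x with about 2 N plus 10 N per m/s, stays where left.
- drawer_face (a point): On the outer face of the drawer's front panel (114 mm wide, box y -77 to 37 mm, z 16 to 58 mm), at y = -10, z = 40 mm; moves with the drawer, pushed in along the box's +x. A low bent pull sticks out 12 mm below it (y -30 to 10, z 18 to 24 mm): push above that.
- lid (a joint): Lid angle, rad: 0 = shut flat, 1.57 = upright, at most 1.7. Stiff friction hinge (0.42 N m): stays at any angle, must be pushed all the way down with 3 to 5 N at the free edge. The lid cannot shut while the drawer is out.
- lid_edge (a point): On the lid's outer (upper) face, 3 mm from the middle of its free edge. Lid plate 147 mm from hinge to free edge, 123 mm wide (box y -85 to 38), 6 mm thick, upper face at z = 68 mm when shut. Along the free edge a 24 mm deep skirt, which drops in front of the drawer. On top: a capped gland 15 mm high near the hinge and the bolt's keeper (24 x 6 mm, 13 mm high) near the bolt side.
- lid_hinge (a point): On the lid's hinge line (box x = 70, y = -23.5, z = 65 mm), middle of the lid's width; the line runs along the box's y. With the lid shut, lid_edge lies 150 mm from it towards the front and 3 mm higher.
- bolt (a joint): How far the slide bolt is pushed, m: near 0 = withdrawn (start), 0.018 = fully across, nose through the keeper on the lid. Slides on the deck along the box's -y, towards the lid, with about 2 N; stays where left. Pushed across before the lid is down, it holds the lid up.
- bolt_pin (a point): Centre of the top of the bolt's upright round pin, 12 mm across, top at z = 108 mm; the straps over its channel reach z = 80 mm, so push the pin at z = 84 to 108 mm. Moves with the bolt; withdrawn it is at the box's x = -20, y = 70 mm.
- petri_dish: Bystander, loose: clear round dish with loose dies in it, 60 mm across, 14 mm high, lies behind the box's hinge side. Origin: centre of its underside.
- glass_weight: Bystander, loose: small frosted glass weight, 33 mm across, 24 mm high, stands near the box's front corner. Origin: centre of its underside.
- tweezers: Bystander, loose: steel tweezers, 127 mm long, lying flat. Origin: centre of its underside.
- die_box: Bystander, loose: hinged die box, blue with a clear lid, 66x85x35 mm. Origin: centre of its underside.
- loupe: Bystander, loose: black eye loupe, 37 mm across, 40 mm high. Origin: centre of its underside.
- swab_tube: Bystander, loose: clear tube of swabs, 39 mm across, 106 mm high. Origin: centre of its underside.
- dropper_bottle: Bystander, loose: dropper bottle with a black cap, 32 mm across, 94 mm high. Origin: centre of its underside.
- mouse: Bystander, loose: black computer mouse, 106x60x37 mm. Origin: centre of its underside.
- log_book: Bystander, loose: blue log book lying flat, 152x111x13 mm. Origin: centre of its underside.
- power_meter: Bystander, loose: hand-held meter with a small display, lying flat, 144x69x26 mm. Origin: centre of its underside.
- driver_blue: Bystander, loose: blue screwdriver lying on the log book, 168 mm long. Origin: centre of its underside.
- alcohol_bottle: Bystander, loose: white wash bottle with a red spout, 85x59x168 mm. Origin: centre of its underside.

How it is judged:
By the outcome, as a careful person would: the job done as asked, in the order asked, and still so for the second after the job is handed in, with the robot touching nothing.
It also fails if it takes over 48 s, if anything falls off the work surface, if the arm or the gripper's body presses on something with over 40 N, if the wrist force passes 120 N, or if a joint passes its speed limit or range.

ROBOT

A 7-joint arm with a two-finger parallel gripper is mounted at the origin on a cart in front of the work surface, level with it; the furniture and walls round the work are solid. World frame = base frame: x ahead of the robot, y to its left, z up, the work surface at z = 0. Lengths are in m, angles in rad, forces in N, time in s.
With the tool pointing down it reaches from about 0.4 to 0.85 m from the base axis. Payload 4.5 kg.
Tool frame: the origin (TCP) lies at the very end of the fingers, on their centre line; the grasp point (between the pads) lies 19 mm behind it (robot.hold_point_z is the distance from the TCP to the grasp point, in m); z points along the fingers, y is the line along which they close (so a half turn about z gives the same grasp; the last joint's range is limited). The gripper opens to 88 mm and grips with 3 to 60 N. Pads are 18 mm wide; open, the fingers measure 123 mm over their backs; the gripper's body (75 mm by 187 mm) begins 45 mm behind the grasp point.
Start: joints at [1.34, 0.689, -0.195, 1.565, 0.157, 0.902, -0.215], TCP at [0.164, -0.603, 0.239] pointing down, gripper open.
Joint ranges: [-3.01, 3.01], [-0.46, 2.08], [-1.47, 1.51], [0.13, 2.56], [-1, 4.14], [0.04, 2.09], [-2.66, 2.66]. Speed limits (rad/s): [2.57, 2.57, 3.14, 3.14, 3.14, 3.14, 3.14].

INTERFACE

Orientations are given as a rotation vector (axis times angle).
In Python, from plant import robot gives the robot as it stands.
- The arm moves only by the tool play_rows, never from a script. Its argument "commands" is a list that holds one entry, the list of rows, each a list of 5 numbers: the finger opening in m, from 0 to 0.0881, then the shift along the tool's x, y, z in m, then the turn about the tool's z in degrees. In form: [[[gripper, x, y, z, spin], ...]]. A call has exactly 10 rows; each row is the pose to reach, as a shift and turn from the pose commanded when the call began, along the tool's axes at that moment; what a row does not reach only later rows make up. A row lasts 1/8 s, in which the tool goes at most 62.5 mm and 10.7 degrees, less where a joint would pass 70% of its speed; a pose out of reach is approached as far as the arm can. A call with a gripper value outside its range is refused whole. The fingers move at their own pace and stop on an object; "squeeze" is the grip in N (left out, the last holds). Time passes only in rows, so rows that repeat a pose let the fingers close, or fill a call up. It gives the time, the measured TCP pose, the force, the opening and the grip force at its end, in the units of the state.
- robot.state(): the state, without advancing time (a new reading comes with each control period).
- robot.camera(name): name is "scene" or "side" or "wrist"; returns a dict with "frame" (420x560x3 uint8, red, green, blue), "range_z" (420x560 float32, m along the optical axis (not along the pixel's ray), 0 where there is no reading), "fx", "fy", "cx", "cy" (pixels), "R" (3x3) and "t" (3): a world point X has camera coordinates R X + t; the wrist camera has in their place "T_tool_cam" (4x4, takes a point from camera to tool coordinates, whose origin is the TCP and whose axes are the flange's). Camera axes: x right, y down, z forward; pixel columns grow to the right and rows downward; lengths in m; the calibration is good to about 2 mm. A picture is of the moment at which its call begins: read the wrist's pose just before it.
- robot.finish_job(): hands the job in; it is judged then, once.
The state is a dict: "t": time; "q": joint angles; "joint_velocities": joint speeds; "joint_efforts": joint torques, N m; "tool_pos": TCP position; "ee_rot": TCP orientation; "ft_force": force on the tool from outside, world axes, zero at the start; "ft_torque": the same for the moment, N m; "gripper_width": opening from 0.0 (shut) to 1.0 (fully open); "grip_force": force on a finger pad.
Only numpy, scipy, OpenCV 4.12 (cv2) and the standard library are available. Lean on these libraries where they do the work, as an engineer would, in place of code of your own. Each camera call takes 0.05 s, during which the arm holds its last target. There are 200 camera calls.

## Working session

There is one attempt and no reset: what is moved stays moved. The work goes in short steps, Python scripts to look and compute and a tool call to move; the robot and the scene stay as the last step left them, time stands still between calls to the robot, and variables do not carry over. Pictures are saved under pics/ and viewed, at most 10 in all, crops included, and the job is handed in when it is done.

Besides the shell and the picture viewer there is one more tool, called after "Emit:" as a command line: name --argument value ..., lists and objects as JSON in quotes. play_rows: Moves the arm, as the interface text tells. Its arguments: {"type":"object","properties":{"commands":{"type":"array","items":{"type":"array","items":{"type":"array","items":{"type":"number"}}}},"squeeze":{"type":"number"}},"required":["commands"]}

```bash
mkdir -p pics
python3 - <<'E'
from plant import robot
import cv2,numpy as np
s=robot.state();print({k:np.round(v,3).tolist() for k,v in s.items()})
for n in("scene","side"):
    c=robot.camera(n);cv2.imwrite(f"pics/{n}0.png",c["frame"][:,:,::-1]);np.savez(f"{n}0.npz",**c)
    print(n,c["fx"],c["cx"],c["cy"],np.round(-c["R"].T@c["t"],3),np.round(c["R"],2).tolist())
E
```

```text
{'t': 0.0, 'q': [1.34, 0.69, -0.195, 1.566, 0.157, 0.902, -0.215], 'joint_velocities': [0.001, 0.0, 0.002, 0.001, -0.001, -0.001, 0.001], 'joint_efforts': [0.0, -52.756, -1.267, -15.343, -0.053, 0.006, 0.0], 'tool_pos': [0.163, -0.603, 0.238], 'ee_rot': [-3.112, -0.415, 0.001], 'ft_force': [-0.732, -0.247, 0.376], 'ft_torque': [-0.01, -0.038, 0.014], 'grip_force': 0.0, 'gripper_width': 0.998}
scene 490.5562816456662 277.45867784570925 206.4632277642297 [0.419 0.649 1.338] [[-0.98, -0.18, 0.01], [-0.16, 0.86, -0.48], [0.08, -0.48, -0.88]]
side 409.9510571170929 275.1445141769976 207.352465236564 [0.061 0.754 0.792] [[-0.84, -0.55, 0.0], [-0.33, 0.5, -0.8], [0.44, -0.67, -0.6]]
```

View pics/scene0.png

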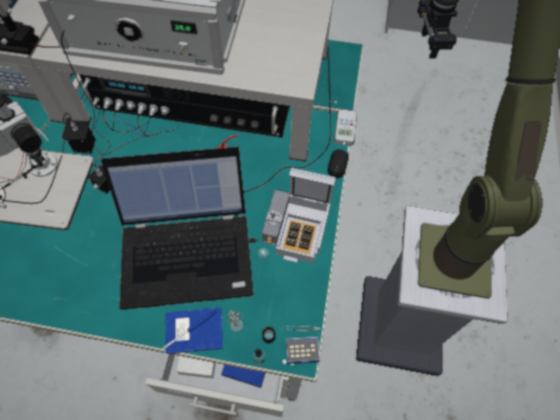

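View pics/side0.png

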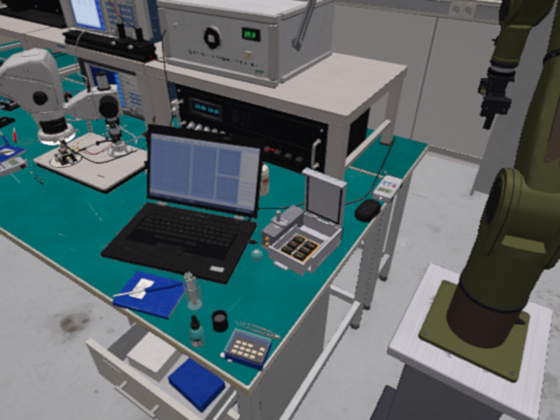

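The scene view shows the box at about (300,230): lid up at (312,187), drawer out at (300,237), deck with bolt at (275,215). A shelf stands behind it and the laptop is just left of the deck. Next I enlarge this region and build the point cloud.

```bash
cat > h.py <<'E'
import numpy as np,cv2
def cloud(c):
    z=c["range_z"];v,u=np.mgrid[:z.shape[0],:z.shape[1]]
    P=np.stack([(u-c["cx"])/c["fx"]*z,(v-c["cy"])/c["fy"]*z,z],-1)
    return (P-c["t"])@c["R"]
E
python3 - <<'E'
from h import *
out=[]
for n,(a,b,w,h) in {"scene":(250,160,100,110),"side":(250,160,110,121)}.items():
    c=np.load(n+"0.npz");W=cloud(c);np.set_printoptions(precision=3,suppress=True)
    im=cv2.resize(c["frame"][b:b+h,a:a+w,::-1],(400,440),interpolation=cv2.INTER_CUBIC);out.append(im)
    ok=c["range_z"]>0
    for lo,hi in((.060,.075),(.075,.095),(.095,.115),(.19,.23)):
        m=ok&(W[...,2]>lo)&(W[...,2]<hi);m[:, :a]=0;m[:,a+w:]=0;m[:b]=0;m[b+h:]=0
        p=W[m];print(n,lo,hi,len(p),p.min(0) if len(p) else'',p.max(0) if len(p) else '')
cv2.imwrite("pics/crop0.png",np.hstack(out))
E
```

```text
scene 0.06 0.075 791 [ 0.386 -0.096  0.06 ] [0.564 0.097 0.075]
scene 0.075 0.095 208 [ 0.386 -0.087  0.075] [0.56  0.014 0.095]
scene 0.095 0.115 165 [ 0.387 -0.084  0.095] [0.547 0.007 0.115]
scene 0.19 0.23 387 [ 0.386 -0.087  0.201] [ 0.509 -0.053  0.225]
side 0.06 0.075 932 [ 0.383 -0.333  0.06 ] [0.711 0.092 0.075]
side 0.075 0.095 540 [ 0.383 -0.338  0.075] [0.707 0.013 0.095]
side 0.095 0.115 543 [ 0.383 -0.394  0.095] [0.724 0.005 0.115]
side 0.19 0.23 469 [ 0.384 -0.089  0.19 ] [ 0.682 -0.053  0.221]
```

View pics/crop0.png

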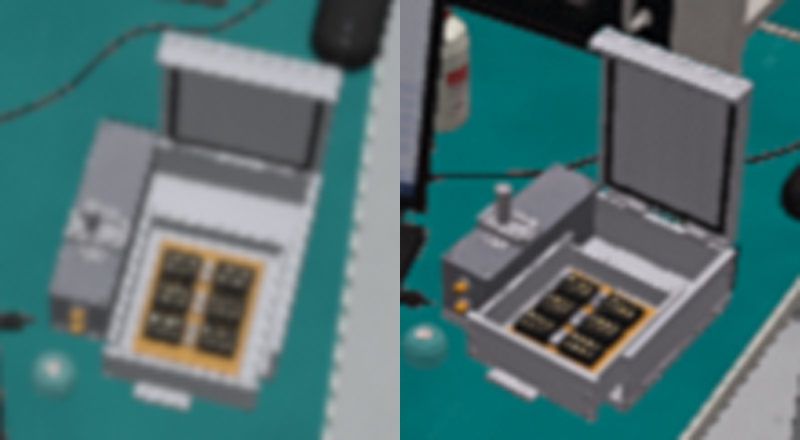

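Run:
```python
from h import *
np.set_printoptions(precision=4,suppress=True)
A=[]
for n in("scene","side"):
    c=np.load(n+"0.npz");W=cloud(c).reshape(-1,3);W=W[c["range_z"].ravel()>0];A.append(W)
    R=W[(W[:,0]>.36)&(W[:,0]<.60)&(W[:,1]>-.16)&(W[:,1]<.14)]
    d=R[(R[:,2]>.064)&(R[:,2]<.072)]
    np.random.seed(0)
    dk=d[(d[:,0]>.515)&(d[:,1]<.09)]
    print(n,"deckz",np.median(dk[:,2]),cv2.minAreaRect(dk[:,:2].astype('f')*1000),len(dk))
    img=np.zeros((52,48),int)
    q=((d[:,:2]-[.36,-.14])/.005).astype(int);
    for a,b in q: img[b,a]+=1
    if n=="scene":
        for r in range(51,-1,-1): print("%.3f "%(-.14+r*.005),''.join(' .:*#'[min(x,4)] for x in img[r]))
    pin=R[(R[:,2]>.086)&(R[:,2]<.115)&(R[:,0]>.51)&(R[:,1]>-.03)];print("pin",pin)
    fr=R[(R[:,2]>.03)&(R[:,2]<.055)&(R[:,1]>.06)]
    print("front",len(fr),fr.min(0),fr.max(0))
    if len(fr)>9:
        k=fr[(fr[:,0]>.40)&(fr[:,0]<.50)];print(len(k),np.polyfit(k[:,0],k[:,1],1),np.percentile(k[:,1],[5,50,95]))
    l=R[(R[:,2]>.10)&(R[:,2]<.19)&(R[:,0]<.51)&(R[:,1]<-.03)]
    print("lid",len(l),l.min(0),l.max(0),np.linalg.lstsq(np.c_[l[:,0],l[:,2],np.ones(len(l))],l[:,1],rcond=None)[0])
    top=R[(R[:,2]>.19)];print("top",top.min(0),top.max(0))
```

```text
scene deckz 0.06838886472528172 ((539.5047607421875, -4.267112731933594), (183.42393493652344, 48.24958801269531), 89.66677856445312) 466
0.115                                                  
0.110                                                  
0.105                                                  
0.100                                                  
0.095                                                  
0.090                                                  
0.085                                 .                
0.080                                                  
0.075                                                  
0.070                                                  
0.065                                                  
0.060         .                                        
0.055        . .                       ..:..           
0.050                                 :**: #**.*       
0.045         .                        *::#:*:#:       
0.040                                  #::.::*.:       
0.035                                 :.*#***::        
0.030     
[... 3471 characters left out ...]
[ 0.5406  0.0001  0.0979]
 [ 0.5358  0.0026  0.1016]
 [ 0.5348 -0.001   0.0997]
 [ 0.5407  0.005   0.0976]
 [ 0.539   0.0027  0.0968]
 [ 0.5379 -0.0009  0.095 ]
 [ 0.5362 -0.0034  0.0941]
 [ 0.5408  0.0048  0.0939]
 [ 0.5389  0.0027  0.0934]
 [ 0.5369  0.0007  0.093 ]
 [ 0.5349 -0.0013  0.0925]
 [ 0.5421  0.0028  0.0886]
 [ 0.541  -0.0006  0.0868]
 [ 0.5369  0.0006  0.0893]
 [ 0.5365 -0.0039  0.0866]
 [ 0.5379  0.0042  0.0878]
 [ 0.5367  0.0009  0.0861]]
front 360 [0.3923 0.0601 0.03  ] [0.5434 0.0961 0.0549]
293 [0.0248 0.0724] [0.061  0.0884 0.0931]
lid 1061 [ 0.3827 -0.0884  0.1   ] [ 0.5072 -0.0695  0.19  ] [-0.0682  0.0447 -0.0564]
top [ 0.3836 -0.0892  0.1901] [ 0.5071 -0.0533  0.2208]
```

Run:
```python
from h import *
A=[]
for n in("scene","side"):
    c=np.load(n+"0.npz");W=cloud(c).reshape(-1,3);A.append(W[c["range_z"].ravel()>0])
W=np.vstack(A);W=W[(W[:,0]>.1)&(W[:,0]<.8)&(W[:,1]>-.5)&(W[:,1]<.25)]
H=np.full((25,23),-1.);q=((W[:,:2]-[.1,-.5])/.03).astype(int)
np.maximum.at(H,(q[:,1],q[:,0]),W[:,2])
print("x:   "," ".join("%3d"%(10+3*i) for i in range(23)))
for r in range(24,-1,-1): print("%5.2f"%(-.5+.03*r)," ".join("%3d"%(round(h*100)) for h in H[r]))
f=W[(W[:,2]>.012)&(W[:,2]<.058)&(W[:,1]>.05)&(W[:,0]<.62)&(W[:,0]>.37)]
g=f[(f[:,0]>.5)&(f[:,2]<.03)];print("weight?",len(g),np.median(g,0),g.min(0),g.max(0))
x=np.array([-.068,-.9977]);y=np.array([.9977,-.068]);O=np.array([.472,-.0155])
d=f[:,:2]-O;bx=d@x*1000;by=d@y*1000
m=(by>-70)&(by<30)&(f[:,2]>.032)&(f[:,2]<.05);print("drawer face bx",np.histogram(bx[m],np.arange(-130,-30,5)))
```

```text
Traceback (most recent call last):
IndexError: index 23 is out of bounds for axis 1 with size 23
```

Run:
```python
from h import *
A=[]
for n in("scene","side"):
    c=np.load(n+"0.npz");W=cloud(c).reshape(-1,3);A.append(W[c["range_z"].ravel()>0])
W=np.vstack(A);W=W[(W[:,0]>.1)&(W[:,0]<.79)&(W[:,1]>-.5)&(W[:,1]<.25)]
H=np.full((26,24),-1.);q=((W[:,:2]-[.1,-.5])/.03).astype(int)
np.maximum.at(H,(q[:,1],q[:,0]),W[:,2])
print("x:   "," ".join("%3d"%(10+3*i) for i in range(23)))
for r in range(24,-1,-1): print("%5.2f"%(-.5+.03*r)," ".join("%3d"%(round(h*100)) for h in H[r]))
f=W[(W[:,2]>.012)&(W[:,2]<.058)&(W[:,1]>.05)&(W[:,0]<.62)&(W[:,0]>.37)]
g=f[(f[:,0]>.5)&(f[:,2]<.03)&(f[:,1]>.065)];print("weight?",len(g),np.median(g,0),g.min(0),g.max(0))
x=np.array([-.068,-.9977]);y=np.array([.9977,-.068]);O=np.array([.472,-.0155])
d=f[:,:2]-O;bx=d@x*1000;by=d@y*1000
m=(by>-70)&(by<30)&(f[:,2]>.032)&(f[:,2]<.05);print("drawer face bx",np.histogram(bx[m],np.arange(-130,-30,5)))
```

```text
x:     10  13  16  19  22  25  28  31  34  37  40  43  46  49  52  55  58  61  64  67  70  73  76
 0.22 -74 -74 -75 -74 -75 -75 -74 -100   1   1   1   1   1   1   1   3   3   3   3   3   3   3   3 -100
 0.19 -75 -74 -74 -74 -75 -74 -74 -100   1   1   1   1   1   1   1   3   3   3   3   3   3   3   3 -100
 0.16   0   0 -65 -74 -74 -74 -74 -100   1   1   1   1   1   1   1   3   3   3   3   3   3   3   3 -100
 0.13   1   1 -65 -74 -75 -74 -74 -100   1   1   1   1   1   1   1   3   3   3   3   3   3   3   3 -100
 0.10   1   1 -65 -75 -74 -74 -74 -100   1   1   1   3   3   2   3   3   3   3   3   3   3   3   4 -100
 0.07   2   1 -65 -75 -74 -74 -75 -100   1   1   6   6   6   7   3   3   3   3   4   3   3   3   4 -100
 0.04   2   1 -65 -75 -74 -75 -74 -100   1   7   7   5   5   7   7   7   3   3   3   3   3   3   3 -100
 0.01   1   1 -65 -74 -74 -74 -74 -75   1   7   6   5   5   8   8   8   2   3   3   3   5   8  10 -100
-0.02   2   1 -65 -74 -74 -74 -75 -75   1   7   6   5   5   8  11   8   1   6   8  10  12  14  17 -100
-0.05   2   1 -65 -74 -75 -74 -75 -75   1   7   6   5   5   7   8   
[... 1275 characters left out ...]
3  53 -100
-0.44 -74 -75 -74 -75 -74 -75 -75   2   3   3   3   1  32  32  32  32  32  32  32  32  54  53  53 -100
-0.47 -74 -74 -74 -74 -74 -75 -75   3   3   3   2   1  32  32  32  32  32  32  32  32  55  53  53 -100
-0.50  61  60 -74 -74 -74 -74 -74   2   3   3   3   2  32  32  32  32  32  32  32  32  55  53  53 -100
weight? 1983 [0.59354584 0.16685014 0.02276075] [0.50012013 0.06506599 0.01202379] [0.61989404 0.24185257 0.02992638]
drawer face bx (array([  0,   0,   0,   0,  81, 158,   0,   1,  30,  33,  96, 100,  77,
        18,   0,   0,   0,   0,   0]), array([-130, -125, -120, -115, -110, -105, -100,  -95,  -90,  -85,  -80,
        -75,  -70,  -65,  -60,  -55,  -50,  -45,  -40,  -35]))
```

Emit:
play_rows --commands '[[[0,0.02,-0.016,-0.03,2],[0,0.055,-0.044,-0.05,4],[0,0.095,-0.076,-0.06,6],[0,0.135,-0.108,-0.06,8],[0,0.175,-0.14,-0.06,10],[0,0.215,-0.172,-0.06,12],[0,0.255,-0.204,-0.06,14],[0,0.29,-0.232,-0.06,16],[0,0.32,-0.256,-0.06,18],[0,0.34,-0.272,-0.06,19]]]'

```text
t: 1.35
tool_pos: [0.4215, -0.2496, 0.2985]
ee_rot: [-3.139, 0.102, 0.0]
ft_force: [1.2, -0.7, -0.4]
gripper_width: 0.008
grip_force: 0.0
```

```bash
cat >> h.py <<'E'
from scipy.spatial.transform import Rotation as Ro
np.set_printoptions(precision=4,suppress=True)
X=np.array([-.068,-.9977,0]);Y=np.array([.9977,-.068,0]);O=np.array([.472,-.0155,0])
def box(x,y,z): return O+x*X+y*Y+np.array([0,0,z])
def rep(robot,*targets):
    s=robot.state();R=Ro.from_rotvec(s["ee_rot"]).as_matrix();p=np.array(s["tool_pos"]);d=p-O
    print("t",s["t"],"p",p,"box",np.array([d@X,d@Y,p[2]]),"F",np.array(s["ft_force"]),"w",s["gripper_width"])
    print("spin off deg",np.degrees(np.arctan2(R[1,0],R[0,0])-np.arctan2(Y[1],Y[0])),"zaxis",R[:,2])
    for t in targets: print(t,"->",R.T@(box(*t)-p))
E
python3 - <<'E'
from plant import robot
from h import *
rep(robot,(-.15,-.01,.30),(-.15,-.01,.042))
E
```

```text
t 1.35 p [ 0.4215 -0.2496  0.2985] box [ 0.237  -0.0345  0.2985] F [ 1.2003 -0.7001 -0.3589] w 0.00781043727285932
spin off deg 0.17544124075492867 zaxis [-0.0002  0.0007 -1.    ]
(-0.15, -0.01, 0.3) -> [ 0.0257 -0.3869 -0.0012]
(-0.15, -0.01, 0.042) -> [ 0.0257 -0.3868  0.2568]
```

Emit:
play_rows --commands '[[[0,0.004,-0.03,0,0],[0,0.008,-0.08,0,0],[0,0.012,-0.13,0,0],[0,0.016,-0.18,0,0],[0,0.02,-0.23,0,0],[0,0.024,-0.28,0,0],[0,0.026,-0.325,0,0],[0,0.026,-0.36,0.02,0],[0,0.026,-0.385,0.05,0],[0,0.026,-0.39,0.08,0]]]'

```text
t: 2.6
tool_pos: [0.4724, 0.1382, 0.2178]
ee_rot: [-3.139, 0.099, -0.0]
ft_force: [0.0, -0.6, -0.3]
gripper_width: 0.005
grip_force: 0.0
```

Emit:
play_rows --commands '[[[0,0,0,0.04,0],[0,0,0,0.085,0],[0,0,0,0.125,0],[0,0,0,0.155,0],[0,0,0,0.17,0],[0,0,0,0.176,0],[0,0,0,0.176,0],[0,0,0.006,0.176,0],[0,0,0.012,0.176,0],[0,0,0.015,0.176,0]]]'

```text
t: 3.85
tool_pos: [0.4717, 0.1198, 0.0431]
ee_rot: [3.139, -0.107, 0.001]
ft_force: [0.1, 0.4, 0.2]
gripper_width: 0.003
grip_force: 0.0
```

Run:
```python
from plant import robot
from h import *
rep(robot,(-.0925,-.01,.042))
for n in("scene","side"):
    c=robot.camera(n);f=c["frame"][:,:,::-1]
    u=c["R"]@box(-.1,0,.05)+c["t"];a=int(u[0]/u[2]*c["fx"]+c["cx"])-60;b=int(u[1]/u[2]*c["fy"]+c["cy"])-60
    cv2.imwrite(f"pics/{n}1.png",0) if 0 else None
    I=cv2.resize(f[b:b+120,a:a+120],(400,400),interpolation=cv2.INTER_CUBIC); J=I if n=="scene" else np.hstack([J,I])
cv2.imwrite("pics/c1.png",J)
```

```text
t 3.85 p [0.4717 0.1198 0.0431] box [-0.135  -0.0095  0.0431] F [0.0731 0.3861 0.2325] w 0.0033526103580934605
spin off deg 0.012388799087243985 zaxis [ 0.0006 -0.0003 -1.    ]
(-0.0925, -0.01, 0.042) -> [-0.0005  0.0425  0.0012]
```

View pics/c1.png

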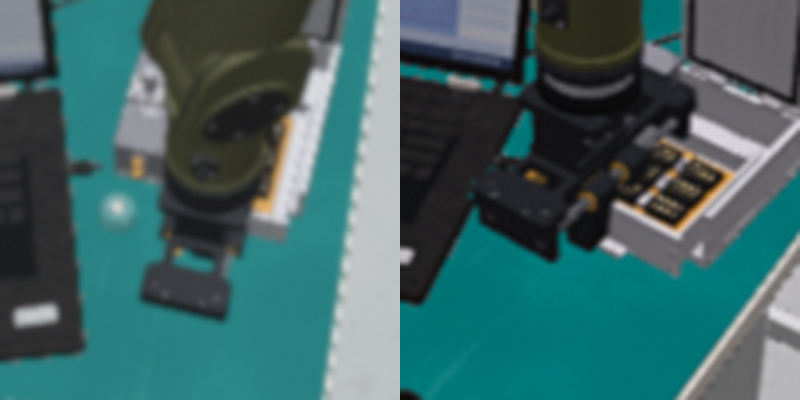

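The fingers stand in front of the drawer face at about (190,250) in the left crop, and the weight at (118,210) is clear. I'll push slowly.

Emit:
play_rows --commands '[[[0,0,0.005,0,0],[0,0,0.01,0,0],[0,0,0.014,0,0],[0,0,0.018,0,0],[0,0,0.022,0,0],[0,0,0.026,0,0],[0,0,0.029,0,0],[0,0,0.032,0,0],[0,0,0.034,0,0],[0,0,0.036,0,0]]]'

```text
t: 5.2
tool_pos: [0.4691, 0.0847, 0.0427]
ee_rot: [3.14, -0.105, -0.0]
ft_force: [-0.5, 1.3, 0.0]
gripper_width: 0.006
grip_force: 1.1
```

Run:
```python
from plant import robot
from h import *
rep(robot)
c=robot.camera("side");W=cloud(c);d=W-O;bx=d@X;by=d@Y;z=W[...,2]
m=(c["range_z"]>0)&(z>.03)&(z<.052)&(by>-.072)&(by<-.03)&(bx>-.12)&(bx<-.05)
print(m.sum(),np.percentile(bx[m],[2,10,25,50,75]))
m=(c["range_z"]>0)&(z>.02)&(z<.06)&(by>.045)&(by<.08)&(bx>-.12)&(bx<-.05)
print("fixed front",m.sum(),np.percentile(bx[m],[2,10,25,50,75]))
```

```text
t 5.2 p [0.4691 0.0847 0.0427] box [-0.0998 -0.0097  0.0427] F [-0.543   1.2871  0.0074] w 0.0061737450914580005
spin off deg 0.0738285201101277 zaxis [-0. -0. -1.]
133 [-0.0858 -0.0853 -0.0844 -0.0829 -0.0561]
fixed front 6 [-0.1195 -0.1188 -0.1177 -0.1172 -0.117 ]
```

Emit:
play_rows --commands '[[[0,0,0.002,0,0],[0,0,0.004,0,0],[0,0,0.005,0,0],[0,0,0.006,0,0],[0,0,0.007,0,0],[0,0,0.008,0,0],[0,0,0.0085,0,0],[0,0,0.009,0,0],[0,0,0.009,0,0],[0,0,0.009,0,0]]]'

```text
t: 6.5
tool_pos: [0.4685, 0.0757, 0.0427]
ee_rot: [3.14, -0.105, -0.0]
ft_force: [-0.4, 2.2, -0.4]
gripper_width: 0.004
grip_force: 0.8
```

Emit:
play_rows --commands '[[[0,0,0.0003,0,0],[0,0,0.0006,0,0],[0,0,0.0009,0,0],[0,0,0.0012,0,0],[0,0,0.0014,0,0],[0,0,0.0016,0,0],[0,0,0.0018,0,0],[0,0,0.002,0,0],[0,0,0.002,0,0],[0,0,0.002,0,0]]]'

```text
t: 7.75
tool_pos: [0.4684, 0.0737, 0.0427]
ee_rot: [3.14, -0.105, -0.0]
ft_force: [-1.0, 1.6, -1.2]
gripper_width: 0.007
grip_force: 0.9
```

```bash
cat > m.py <<'E'
from plant import robot
from h import *
rep(robot)
c=robot.camera("side");W=cloud(c);d=W-O;bx=d@X;by=d@Y;z=W[...,2]
m=(c["range_z"]>0)&(z>.03)&(z<.052)&(by>-.072)&(by<-.03)&(bx>-.12)&(bx<-.05)
print(m.sum(),np.percentile(bx[m],[2,10,25,50,75]))
m=(c["range_z"]>0)&(z>.064)&(z<.072)&(by>.03)&(by<.095)&(bx>-.12)&(bx<.12)
print("deck",m.sum(),np.percentile(bx[m],[2,50,98]),np.percentile(by[m],[2,50,98]))
E
python3 m.py
```

```text
t 7.75 p [0.4684 0.0737 0.0427] box [-0.0888 -0.0097  0.0427] F [-1.0465  1.6279 -1.2318] w 0.0070956800251031245
spin off deg 0.07033421574643166 zaxis [-0.0001 -0.0002 -1.    ]
87 [-0.0757 -0.0744 -0.0738 -0.0731 -0.0722]
deck 47 [-0.0726 -0.0572 -0.0324] [0.0717 0.0792 0.0861]
```

Emit:
play_rows --commands '[[[0,0,0.0002,0,0],[0,0,0.0004,0,0],[0,0,0.0006,0,0],[0,0,0.0008,0,0],[0,0,0.001,0,0],[0,0,0.0012,0,0],[0,0,0.0014,0,0],[0,0,0.0015,0,0],[0,0,0.0015,0,0],[0,0,0.0015,0,0]]]'

```text
t: 9.05
tool_pos: [0.4683, 0.073, 0.0427]
ee_rot: [-3.139, 0.104, -0.0]
ft_force: [-1.9, 5.2, -0.9]
gripper_width: 0.005
grip_force: 2.4
```

Emit:
play_rows --commands '[[[0,0,0.0004,0,0],[0,0,0.0008,0,0],[0,0,0.001,0,0],[0,0,0.001,0,0],[0,0,-0.01,0,0],[0,0,-0.03,-0.005,0],[0,0,-0.045,-0.04,0],[0,0,-0.045,-0.09,0],[0,0,-0.04,-0.14,0],[0,0,-0.02,-0.19,0]]]'

```text
t: 10.3
tool_pos: [0.4698, 0.094, 0.235]
ee_rot: [-3.139, 0.1, -0.002]
ft_force: [1.5, -0.7, 0.5]
gripper_width: 0.001
grip_force: 0.0
```

```bash
python3 m.py
python3 - <<'E'
from plant import robot
from h import *
rep(robot,(.115,-.0235,.29),(.115,-.0235,.2))
c=robot.camera("scene");W=cloud(c);d=W-O;bx=d@X;by=d@Y;z=W[...,2]
k=(c["range_z"]>0)&(bx>.02)&(bx<.1)&(by>-.08)&(by<.03)
for lo,hi in((.09,.13),(.13,.16),(.16,.185),(.195,.23)):
    m=k&(z>lo)&(z<hi);print(lo,m.sum(),np.percentile(bx[m],[2,50,98]) if m.sum() else'',z[m].max() if m.sum() else'')
E
```

```text
t 10.3 p [0.4698 0.094  0.235 ] box [-0.1091 -0.0096  0.235 ] F [ 1.5491 -0.7467  0.488 ] w 0.0014982942847911486
spin off deg 0.2357714018779615 zaxis [ 0.0014  0.0009 -1.    ]
88 [-0.0747 -0.0738 -0.073  -0.072  -0.0713]
deck 467 [-0.0729  0.0078  0.0735] [0.0405 0.0609 0.085 ]
t 10.35 p [0.4724 0.0905 0.2401] box [-0.1058 -0.0068  0.2401] F [ 0.6331 -2.7147  3.1695] w 0.0068808768073613975
spin off deg -0.07467771843385805 zaxis [ 0.0098 -0.     -1.    ]
(0.115, -0.0235, 0.29) -> [-0.0159  0.2208 -0.0502]
(0.115, -0.0235, 0.2) -> [-0.0168  0.2209  0.0398]
0.09 109 [0.0615 0.0657 0.0684] 0.1297707687990588
0.13 86 [0.0602 0.0637 0.0663] 0.15991263324056096
0.16 59 [0.0575 0.0627 0.0662] 0.18294524857696678
0.195 136 [0.0426 0.0534 0.0677] 0.22435034099931783
```

Emit:
play_rows --commands '[[[0,0,0,-0.04,0],[0,0,0.01,-0.065,0],[0,-0.003,0.035,-0.07,0],[0,-0.006,0.07,-0.07,0],[0,-0.009,0.11,-0.07,0],[0,-0.012,0.15,-0.07,0],[0,-0.014,0.185,-0.07,0],[0,-0.014,0.21,-0.07,0],[0,-0.014,0.222,-0.065,0],[0,-0.014,0.222,-0.055,0]]]'

```text
t: 11.65
tool_pos: [0.441, -0.1281, 0.2871]
ee_rot: [-3.14, 0.106, -0.0]
ft_force: [-0.0, 0.7, -0.4]
gripper_width: 0.007
grip_force: 0.0
```

Emit:
play_rows --commands '[[[0,0,0,0.02,0],[0,0,0,0.045,0],[0,0,0,0.065,0],[0,0,0,0.08,0],[0,0,0,0.086,0],[0,0,0,0.086,0],[0,0,-0.003,0.086,0],[0,0,-0.006,0.086,0],[0,0,-0.009,0.086,0],[0,0,-0.01,0.086,0]]]'

```text
t: 12.9
tool_pos: [0.4416, -0.118, 0.2019]
ee_rot: [3.14, -0.104, 0.001]
ft_force: [-0.0, -0.1, 0.2]
gripper_width: 0.004
grip_force: 0.0
```

Run:
```python
from plant import robot
from h import *
rep(robot)
# corner path: tip corner on outer face at r along lid, 3 mm above hinge plane
h=.0155
for th in np.radians([88,80,70,60,50,40,30,20,10,5,0]):
    for r in(.137,):
        cx=.070-r*np.cos(th)+.003*np.sin(th);cz=.065+r*np.sin(th)+.003*np.cos(th)
        print(round(np.degrees(th)),"tip bx %.4f z %.4f"%(cx+h,cz))
```

```text
t 12.9 p [ 0.4416 -0.118   0.2019] box [ 0.1044 -0.0233  0.2019] F [-0.0473 -0.1419  0.1636] w 0.0038737999616336983
spin off deg 0.0905708238821369 zaxis [ 0.0004 -0.     -1.    ]
88 tip bx 0.0837 z 0.2020
80 tip bx 0.0647 z 0.2004
70 tip bx 0.0415 z 0.1948
60 tip bx 0.0196 z 0.1851
50 tip bx -0.0003 z 0.1719
40 tip bx -0.0175 z 0.1554
30 tip bx -0.0316 z 0.1361
20 tip bx -0.0422 z 0.1147
10 tip bx -0.0489 z 0.0917
5 tip bx -0.0507 z 0.0799
0 tip bx -0.0515 z 0.0680
```

Emit:
play_rows --commands '[[[0,0,-0.008,0,0],[0,0,-0.015,0,0],[0,0,-0.021,0,0],[0,0,-0.027,0,0],[0,0,-0.034,0.001,0],[0,0,-0.04,0.0016,0],[0,0,-0.048,0.003,0],[0,0,-0.056,0.005,0],[0,0,-0.063,0.007,0],[0,0,-0.07,0.01,0]]]'

```text
t: 14.15
tool_pos: [0.4464, -0.0477, 0.1916]
ee_rot: [-3.14, 0.105, -0.0]
ft_force: [0.0, -1.1, 2.2]
gripper_width: 0.007
grip_force: 1.1
```

Run:
```python
from plant import robot
from h import *
rep(robot)
J=None
for n in("scene","side"):
    c=robot.camera(n);f=c["frame"][:,:,::-1]
    u=c["R"]@box(0,0,.12)+c["t"];a=int(u[0]/u[2]*c["fx"]+c["cx"])-60;b=int(u[1]/u[2]*c["fy"]+c["cy"])-60
    I=cv2.resize(f[b:b+120,a:a+120],(400,400),interpolation=cv2.INTER_CUBIC); J=I if J is None else np.hstack([J,I])
cv2.imwrite("pics/c2.png",J)
```

```text
t 14.15 p [ 0.4464 -0.0477  0.1916] box [ 0.0339 -0.0234  0.1916] F [ 0.025  -1.0951  2.1733] w 0.006850703050701436
spin off deg 0.08612773824470436 zaxis [ 0.0003  0.0003 -1.    ]
```

View pics/c2.png

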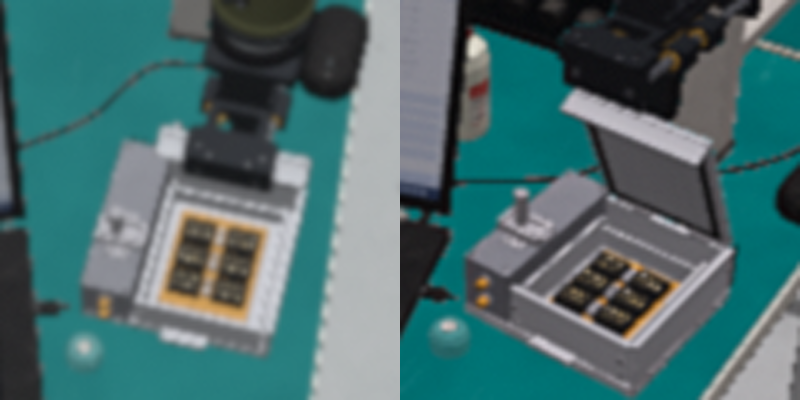

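The drawer is flush at the bottom of the box, and the lid is leaning forward at about 65° with the fingers behind its edge. I'll continue along the arc.

Emit:
play_rows --commands '[[[0,0,-0.008,0.003,0],[0,0,-0.015,0.007,0],[0,0,-0.022,0.011,0],[0,0,-0.028,0.0155,0],[0,0,-0.035,0.02,0],[0,0,-0.041,0.0255,0],[0,0,-0.0465,0.031,0],[0,0,-0.052,0.037,0],[0,0,-0.057,0.043,0],[0,0,-0.061,0.049,0]]]'

```text
t: 15.5
tool_pos: [0.4503, 0.0128, 0.1423]
ee_rot: [-3.14, 0.105, -0.0]
ft_force: [0.1, 0.2, 1.1]
gripper_width: 0.004
grip_force: 0.6
```

Emit:
play_rows --commands '[[[0,0,-0.005,0.007,0],[0,0,-0.009,0.014,0],[0,0,-0.0125,0.021,0],[0,0,-0.016,0.028,0],[0,0,-0.0185,0.035,0],[0,0,-0.0205,0.042,0],[0,0,-0.022,0.048,0],[0,0,-0.023,0.053,0],[0,0,-0.024,0.058,0],[0,0,-0.0245,0.062,0]]]'

```text
t: 16.75
tool_pos: [0.4519, 0.0368, 0.0804]
ee_rot: [3.14, -0.105, -0.0]
ft_force: [0.7, -0.2, -0.1]
gripper_width: 0.002
grip_force: 0.3
```

```bash
python3 -c "
from plant import robot
from h import *
rep(robot)"
```

```text
t 16.75 p [0.4519 0.0368 0.0804] box [-0.0509 -0.0236  0.0804] F [ 0.6661 -0.2497 -0.0679] w 0.0017132410847835557
spin off deg 0.06959164497624241 zaxis [-0.     -0.0001 -1.    ]
```

Emit:
play_rows --commands '[[[0,0,0,0.003,0],[0,0,0,0.006,0],[0,0,0,0.008,0],[0,0,0,0.01,0],[0,0,0,0.011,0],[0,0,0,0.012,0],[0,0,0,0.0125,0],[0,0,0,0.013,0],[0,0,0,0.013,0],[0,0,0,0.013,0]]]'

```text
t: 18.0
tool_pos: [0.4519, 0.0368, 0.0683]
ee_rot: [3.14, -0.105, 0.001]
ft_force: [-0.4, -0.4, 8.7]
gripper_width: 0.005
grip_force: 4.1
```

Emit:
play_rows --commands '[[[0,0,0,0.0005,0],[0,0,0,0.001,0],[0,0,0,0.001,0],[0,0,0,-0.01,0],[0,0,0,-0.04,0],[0,0,0,-0.075,0],[0,0.015,0.004,-0.09,0],[0,0.045,0.014,-0.09,0],[0,0.085,0.024,-0.09,0],[0,0.122,0.031,-0.09,0]]]'

```text
t: 19.25
tool_pos: [0.5724, -0.0032, 0.158]
ee_rot: [3.139, -0.106, -0.0]
ft_force: [0.9, -0.3, 1.6]
gripper_width: 0.002
grip_force: 0.0
```

Run:
```python
from plant import robot
from h import *
rep(robot)
J=None
for n in("scene","side"):
    c=robot.camera(n);f=c["frame"][:,:,::-1]
    W=cloud(c);d=W-O;bx=d@X;by=d@Y;z=W[...,2];k=(c["range_z"]>0)
    for a,b in((-.07,-.05),(-.05,-.02),(-.02,.01),(.01,.03)):
        m=k&(bx>a)&(bx<b)&(by>-.08)&(by<0)&(z<.12)&(z>.03);print(n,"lid",a,m.sum(),np.median(z[m]))
    m=k&(bx>-.045)&(bx<.005)&(by>.045)&(by<.09)&(z>.09)&(z<.113);print("pin",m.sum(),np.median(bx[m]),np.median(by[m]),np.percentile(by[m],[3,97]))
    m=k&(bx>-.06)&(bx<.02)&(by>.0)&(by<.037)&(z>.074)&(z<.1);print("keeper",m.sum(),bx[m].mean(),by[m].mean())
    u=c["R"]@box(0,0,.08)+c["t"];a=int(u[0]/u[2]*c["fx"]+c["cx"])-60;b=int(u[1]/u[2]*c["fy"]+c["cy"])-60
    I=cv2.resize(f[b:b+120,a:a+120],(400,400),interpolation=cv2.INTER_CUBIC); J=I if J is None else np.hstack([J,I])
cv2.imwrite("pics/c3.png",J)
```

```text
t 19.25 p [ 0.5724 -0.0032  0.158 ] box [-0.0191  0.0994  0.158 ] F [ 0.8988 -0.2651  1.6268] w 0.0023819328472226096
spin off deg 0.026446277209353358 zaxis [-0.0002 -0.0004 -1.    ]
scene lid -0.07 177 0.06841037212794703
scene lid -0.05 261 0.06876643928491435
scene lid -0.02 246 0.06849827200951827
scene lid 0.01 174 0.06821936296298982
pin 23 -0.022665155808632657 0.06918048354852897 [0.0643 0.0736]
keeper 25 -0.02334125459284557 0.03107687187293731
side lid -0.07 148 0.06823539876535349
side lid -0.05 228 0.06819940384532396
side lid -0.02 213 0.06806769476808974
side lid 0.01 139 0.06829202286697032
pin 29 -0.021052185224427904 0.06577077868183041 [0.0621 0.0697]
keeper 21 -0.018098917120256002 0.03191636952958504
```

View pics/c3.png

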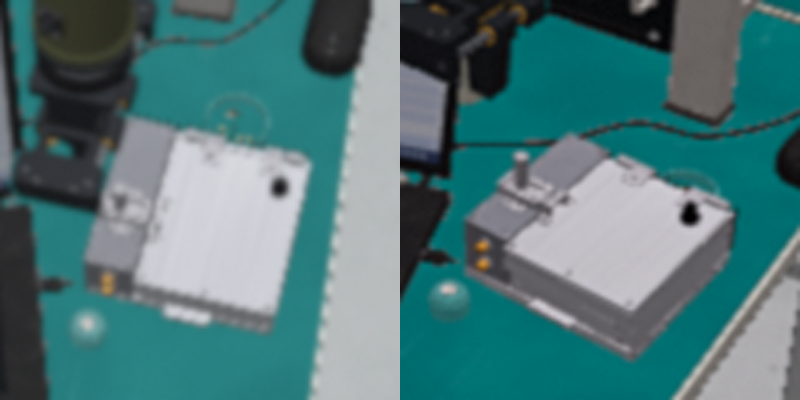

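The lid is flat at z≈0.068 all over. The pin is at about (122,200) in the left crop, still withdrawn, and the petri dish is undisturbed. I'll descend beyond the pin.

Emit:
play_rows --commands '[[[0,-0.004,0,0,0],[0,-0.006,0,0.01,0],[0,-0.006,0,0.025,0],[0,-0.006,0,0.04,0],[0,-0.006,0,0.052,0],[0,-0.006,0,0.06,0],[0,-0.006,0,0.064,0],[0,-0.006,0,0.064,0],[0,-0.008,0,0.064,0],[0,-0.01,0,0.064,0]]]'

```text
t: 20.6
tool_pos: [0.5616, -0.0016, 0.0941]
ee_rot: [3.14, -0.105, 0.001]
ft_force: [-0.2, 0.4, 0.1]
gripper_width: 0.002
grip_force: 0.0
```

Emit:
play_rows --commands '[[[0,-0.002,0,0,0],[0,-0.004,0,0,0],[0,-0.006,0,0,0],[0,-0.008,0,0,0],[0,-0.01,0,0,0],[0,-0.012,0,0,0],[0,-0.014,0,0,0],[0,-0.016,0,0,0],[0,-0.017,0,0,0],[0,-0.018,0,0,0]]]'

```text
t: 21.85
tool_pos: [0.5443, -0.0004, 0.0938]
ee_rot: [-3.14, 0.105, -0.003]
ft_force: [3.8, -0.7, 0.8]
gripper_width: 0.004
grip_force: 2.1
```

```bash
python3 -c "
from plant import robot
from h import *
rep(robot)"
```

```text
t 21.85 p [ 0.5443 -0.0004  0.0938] box [-0.02    0.0711  0.0938] F [ 3.8157 -0.6911  0.8363] w 0.004470135119969372
spin off deg 0.07174583928014634 zaxis [ 0.0016  0.0001 -1.    ]
```

Emit:
play_rows --commands '[[[0,-0.0005,0,0,0],[0,-0.001,0,0,0],[0,-0.0015,0,0,0],[0,-0.002,0,0,0],[0,-0.0025,0,0,0],[0,-0.003,0,0,0],[0,-0.0035,0,0,0],[0,-0.004,0,0,0],[0,-0.004,0,0,0],[0,-0.004,0,0,0]]]'

```text
t: 23.1
tool_pos: [0.544, -0.0003, 0.0942]
ee_rot: [-3.139, 0.106, -0.014]
ft_force: [9.4, -1.7, -3.4]
gripper_width: 0.01
grip_force: 4.9
```

```bash
python3 -c "
from plant import robot
from h import *
rep(robot)"
```

```text
t 23.1 p [ 0.544  -0.0003  0.0942] box [-0.0201  0.0708  0.0942] F [ 9.4066 -1.669  -3.4354] w 0.010083379425786937
spin off deg 0.04591646245566306 zaxis [ 0.0086  0.0004 -1.    ]
```

Run:
```python
from plant import robot
from h import *
c=robot.camera("side");f=c["frame"][:,:,::-1]
W=cloud(c);d=W-O;bx=d@X;by=d@Y;z=W[...,2]
m=(c["range_z"]>0)&(bx>-.045)&(bx<.005)&(by>.035)&(by<.09)&(z>.086)&(z<.113);p=np.c_[bx,by,z].reshape(-1,3)[m.ravel()];print(p[p[:,1].argsort()][:25])
u=c["R"]@box(-.02,.05,.09)+c["t"];a=int(u[0]/u[2]*c["fx"]+c["cx"])-40;b=int(u[1]/u[2]*c["fy"]+c["cy"])-40
cv2.imwrite("pics/c4.png",cv2.resize(f[b:b+70,a:a+80],(800,600),interpolation=cv2.INTER_CUBIC))
```

```text
[[0.0367 0.0324 0.0334]
 [0.0367 0.0332 0.0331]
 [0.038  0.0353 0.0316]
 [0.045  0.0412 0.0401]
 [0.0457 0.0434 0.0392]
 [0.047  0.0435 0.0396]
 [0.0464 0.0454 0.044 ]
 [0.0493 0.046  0.043 ]
 [0.0488 0.0473 0.0574]
 [0.0493 0.0478 0.0713]
 [0.0509 0.0478 0.068 ]
 [0.049  0.0486 0.067 ]
 [0.0485 0.0488 0.0746]
 [0.0497 0.0488 0.0792]
 [0.0501 0.0491 0.0625]
 [0.0533 0.0494 0.0486]
 [0.0512 0.05   0.0467]
 [0.0562 0.0503 0.0788]
 [0.0556 0.0507 0.0487]
 [0.0559 0.0521 0.0514]
 [0.1826 0.0526 0.0497]
 [0.0588 0.0531 0.0536]
 [0.0555 0.0531 0.0491]
 [0.0555 0.0535 0.0529]
 [0.0573 0.0551 0.0546]]
```

View pics/c4.png

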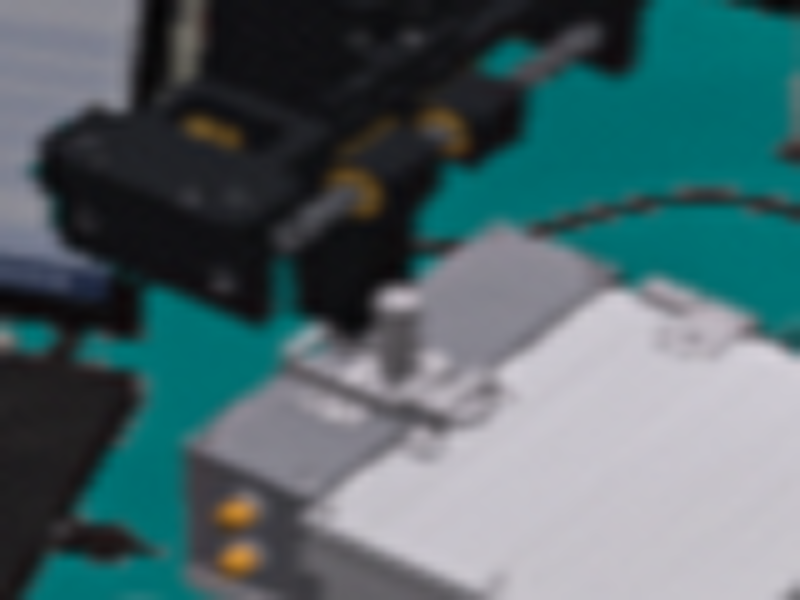

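The fingers are against the pin at (398,330), and the bolt seems to reach the keeper at (470,390). I'll measure the pin's travel against the earlier reading.

Run:
```python
from plant import robot
from h import *
rep(robot)
c=robot.camera("side");W=cloud(c);d=W-O;bx=d@X;by=d@Y;z=W[...,2];f=c["frame"].mean(-1)
m=(c["range_z"]>0)&(bx>-.045)&(bx<.005)&(by>.03)&(by<.09)&(z>.09)&(z<.113)&(f>95);print(m.sum(),np.median(bx[m]),np.median(by[m]),np.percentile(by[m],[3,97]))
# nose beyond keeper
```

```text
t 23.15 p [ 0.544  -0.0003  0.0942] box [-0.0201  0.0708  0.0942] F [10.1934 -1.1669 -2.9161] w 0.006157364352086108
spin off deg 0.04458895999427609 zaxis [ 0.0086  0.0004 -1.    ]
19 -0.01904530191259635 0.05124893823918152 [0.0472 0.0585]
```

Run:
```python
from plant import robot
from h import *
def pr(c,P):
    u=c["R"]@P+c["t"];return np.array([u[0]/u[2]*c["fx"]+c["cx"],u[1]/u[2]*c["fy"]+c["cy"]])
s0=np.load("side0.npz");c=robot.camera("side");np.savez("side4.npz",**c)
for by in(.07,.06,.056,.052): print(by,pr(c,box(-.02,by,.108)))
g=lambda k:cv2.cvtColor(k["frame"],cv2.COLOR_RGB2GRAY)
A=g(s0).astype(np.float32);B=g(c).astype(np.float32);p=pr(s0,box(-.02,.07,.108)).round().astype(int)
T=A[p[1]-2:p[1]+8,p[0]-3:p[0]+4]
# pin lower part template and search along
S=B[p[1]-12:p[1]+28,p[0]-15:p[0]+35]
r=cv2.matchTemplate(S,T,cv2.TM_CCOEFF_NORMED);_,v,_,l=cv2.minMaxLoc(r);print("p0",p,"shift",l[0]-12,l[1]-10,v)
print(pr(c,box(-.02,.052,.1))-pr(c,box(-.02,.07,.1)))
for I,q in((A,p),(B,pr(c,box(-.02,.052,.108)).round().astype(int))):
    print(q);print(I[q[1]-5:q[1]+12,q[0]-10:q[0]+8].astype(int))
```

```text
0.07 [277.3158 211.7185]
0.06 [280.2443 213.0613]
0.056 [281.4227 213.6016]
0.052 [282.6052 214.1438]
p0 [277 212] shift 5 2 0.7509503960609436
[5.2666 2.4327]
[277 212]
[[ 67  66  66  66  65  66  67  66  67  66  66  69  75  78  79  79  72  62]
 [ 48  49  50  49  49  50  50  49  49  49  50  49  50  52  55  54  52  47]
 [ 68  69  69  68  69  69  69  69  69  73  78  80  77  72  70  71  70  71]
 [ 77  77  76  76  76  76  75  77  82 102 120 125 115  95  78  77  78  86]
 [ 75  75  74  75  75  75  75  76  90 126 159 166 150 117  83  76  86 102]
 [ 74  74  75  75  75  75  75  74  85 115 148 158 143 114  85  87 104 121]
 [ 74  74  75  76  75  75  76  75  78  87 100 104  94  89  91 109 126 131]
 [ 74  74  75  75  76  77  76  75  77  80  80  76  74  90 110 126 131 132]
 [ 75  74  75  76  75  76  76  84  90  90  81  76  78 100 124 131 129 129]
 [ 75  74  75  76  76  77  91 110 121 108  85  74  77 103 128 131 129 128]
 [ 75  75  75  77  78  93 120 144 139 110  84  74  78 107 134 137 131 127]
 [ 75  76  75  79  95 121 145 149 133 113  86  73  79 112 147 154 146 135]
 [ 75  75  77  86 114 140 147 
[... 931 characters left out ...]
121 135 136 135 135 135]
 [123 133 102  55  29  23  44  73  84  82  81  99 124 134 135 135 136 135]
 [151 144 104  76  59  52  75  99  91  82  81  97 121 134 134 134 134 134]
 [139 117 106  98  87  85  95 100  89  81  79  97 127 143 138 133 133 133]
 [124 128 131 121 111 122 137 126  94  80  82 112 155 172 157 137 133 134]
 [129 142 145 140 141 160 175 155 100  76  79 109 160 186 168 138 137 140]
 [ 97 112 133 147 167 190 183 158 108  80  88 121 155 164 141 134 151 158]
 [106 100  98 112 148 174 171 165 128 102 124 152 161 150 142 150 170 164]
 [137 128 112 103 102 114 137 155 142 134 153 165 164 166 170 173 165 142]
 [149 147 147 143 118 102  98 106 124 133 132 141 161 176 182 167 150 144]]
```

Emit:
play_rows --commands '[[[0,-0.0004,0,0,0],[0,-0.0008,0,0,0],[0,-0.0012,0,0,0],[0,-0.0016,0,0,0],[0,-0.002,0,0,0],[0,-0.0024,0,0,0],[0,-0.0027,0,0,0],[0,-0.003,0,0,0],[0,-0.003,0,0,0],[0,-0.003,0,0,0]]]'

```text
t: 24.5
tool_pos: [0.5437, -0.0003, 0.0944]
ee_rot: [-3.139, 0.106, -0.022]
ft_force: [14.4, -2.8, -7.4]
gripper_width: 0.005
grip_force: 7.1
```

Run:
```python
from plant import robot
from h import *
rep(robot)
c=robot.camera("side");np.savez("side5.npz",**c)
B=cv2.cvtColor(c["frame"],cv2.COLOR_RGB2GRAY);print(B[211:217,278:292])
a=cv2.cvtColor(np.load("side4.npz")["frame"],cv2.COLOR_RGB2GRAY);print(a[211:217,278:292])
```

```text
t 24.5 p [ 0.5437 -0.0003  0.0944] box [-0.0201  0.0705  0.0944] F [14.4228 -2.8462 -7.4439] w 0.0047252820407520475
spin off deg 0.01914038427026712 zaxis [ 0.014   0.0006 -0.9999]
[[ 16  13  13  22  31  43  80 120 137 139 138 137 137 137]
 [ 15  15  36  71  98 106 117 133 138 136 137 135 134 134]
 [ 14  24  70 131 169 173 159 141 135 134 134 134 135 133]
 [ 14  28  79 138 167 167 153 137 134 134 134 134 134 134]
 [ 13  22  58  97 111 110 110 122 133 135 135 134 134 135]
 [ 12  21  54  79  83  81  94 121 134 136 135 135 135 135]]
[[ 13  14  13  22  31  43  79 122 137 139 138 139 136 136]
 [ 16  17  36  72  98 104 116 133 137 137 136 136 136 135]
 [ 13  23  70 133 169 171 160 141 135 135 134 134 134 133]
 [ 15  27  78 137 167 168 154 137 135 134 134 134 134 134]
 [ 12  21  59  97 110 111 110 121 133 134 134 134 135 135]
 [ 12  22  54  81  83  82  94 121 135 136 135 135 135 135]]
```

Emit:
play_rows --commands '[[[0,0.007,0,0,0],[0,0.014,0,0,0],[0,0.025,0,0,0],[0,0.027,0,-0.02,0],[0,0.027,0,-0.05,0],[0,0.02,0,-0.085,0],[0,0.0,0.0,-0.11,0],[0,-0.03,0.0,-0.13,0],[0,-0.06,0.0,-0.15,0],[0,-0.08,0.0,-0.16,0]]]'

```text
t: 25.8
tool_pos: [0.4552, 0.0054, 0.2545]
ee_rot: [3.14, -0.105, -0.002]
ft_force: [0.3, -0.7, 0.2]
gripper_width: 0.01
grip_force: 0.0
```

Emit:
play_rows --commands '[[[0,0,0.03,0,0],[0,0,0.06,-0.01,0],[0,0,0.09,-0.02,0],[0,0,0.105,-0.02,0],[0,0,0.11,-0.02,0],[0,0,0.11,-0.02,0],[0,0,0.11,-0.02,0],[0,0,0.11,-0.02,0],[0,0,0.11,-0.02,0],[0,0,0.11,-0.02,0]]]'

```text
t: 27.05
tool_pos: [0.4495, -0.1042, 0.2737]
ee_rot: [3.14, -0.104, 0.0]
ft_force: [-0.0, 0.3, 0.0]
gripper_width: 0.004
grip_force: 0.0
```

Run:
```python
from plant import robot
from h import *
rep(robot);s=robot.state()
w=robot.camera("wrist");T=np.eye(4);T[:3,:3]=Ro.from_rotvec(s["ee_rot"]).as_matrix();T[:3,3]=s["tool_pos"]
M=np.linalg.inv(T@w["T_tool_cam"]);w["R"],w["t"]=M[:3,:3],M[:3,3]
J=[]
for n,c in(("wrist",w),("scene",robot.camera("scene")),("side",robot.camera("side"))):
    np.savez(n+"6.npz",**{k:v for k,v in c.items()})
    W=cloud(c);d=W-O;bx=d@X;by=d@Y;z=W[...,2];k=(c["range_z"]>0)
    m=k&(bx>-.045)&(bx<.005)&(by>.03)&(by<.09)&(z>.096)&(z<.113);print(n,"pin",m.sum(),np.median(bx[m]),np.median(by[m]),np.percentile(by[m],[3,97]))
    m=k&(bx>-.07)&(bx<.07)&(by>.042)&(by<.083)&(z>.055)&(z<.075);print("deck",m.sum(),np.median(z[m]))
    u=c["R"]@box(-.02,.045,.09)+c["t"];a=u[0]/u[2]*c["fx"]+c["cx"];b=u[1]/u[2]*c["fy"]+c["cy"];print(a,b)
    h=25 if n!="wrist" else 70
    a=int(np.clip(a,h,559-h));b=int(np.clip(b,h,419-h));J.append(cv2.resize(c["frame"][b-h:b+h,a-h:a+h,::-1],(266,266),interpolation=cv2.INTER_CUBIC))
big=cv2.resize(np.hstack(J),(798,266));cv2.imwrite("pics/c6.png",np.vstack([big,cv2.resize(np.hstack([w["frame"][:,:,::-1]]),(400,300))[:, :400] if 0 else big[:1]]))
```

```text
t 27.05 p [ 0.4495 -0.1042  0.2737] box [ 0.09   -0.0164  0.2737] F [-0.0315  0.2746  0.025 ] w 0.004334233978899408
spin off deg 0.08876086277943199 zaxis [ 0.     -0.0001 -1.    ]
wrist pin 150 -0.015927251871897773 0.05747541224063454 [0.0521 0.0626]
deck 4016 0.06809463117707021
172.27857871850105 136.10001770143816
scene pin 18 -0.02127851012034364 0.05475829321811618 [0.0498 0.0589]
deck 511 0.06856204490085924
280.7393179101059 216.30797078518447
side pin 22 -0.020002312886177903 0.051620237184692025 [0.0475 0.0577]
deck 372 0.06855941476566006
284.5721919519817 220.27766526709382
```

View pics/c6.png

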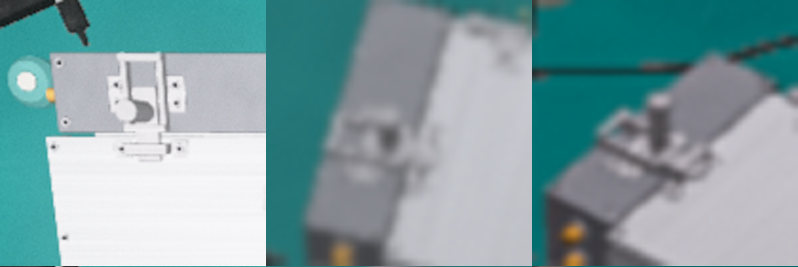

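Run:
```python
from h import *
c=np.load("wrist6.npz");f=c["frame"][85:185,115:235,::-1].astype(float)
g=(255*(f/255)**2.2).clip(0,255).astype(np.uint8)
cv2.imwrite("pics/c7.png",cv2.resize(g,(720,600),interpolation=cv2.INTER_CUBIC))
W=cloud(c);d=W-O;bx=d@X;by=d@Y;z=W[...,2]
def pr(P):
    u=c["R"]@P+c["t"];return np.round([(u[0]/u[2]*c["fx"]+c["cx"]-115)*6,(u[1]/u[2]*c["fy"]+c["cy"]-85)*6])
for q in((-.02,.052,.108),(-.02,.056,.108),(-.075,.085,.068),(-.075,.04,.068),(-.075,.038,.068),(-.02,.04,.068)): print(q,pr(box(*q)))
for a in np.arange(-.036,0,.004): print("%.3f"%a,[int(1000*np.median(z[(abs(bx-a)<.002)&(abs(by-b)<.0015)])) if ((abs(bx-a)<.002)&(abs(by-b)<.0015)).any() else 0 for b in np.arange(.015,.09,.003)])
for a,b in((-.06,-.03),(-.03,0),(0,.03)):
  for y in((0.,.02),(.045,.08)):
    m=(bx>a)&(bx<b)&(by>y[0])&(by<y[1])&(z<.071)&(z>.06);print(a,y,m.sum(),np.median(z[m]))
```

```text
(-0.02, 0.052, 0.108) [304. 265.]
(-0.02, 0.056, 0.108) [301. 240.]
(-0.075, 0.085, 0.068) [63. 78.]
(-0.075, 0.04, 0.068) [ 93. 332.]
(-0.075, 0.038, 0.068) [ 94. 343.]
(-0.02, 0.04, 0.068) [385. 332.]
-0.036 [67, 68, 67, 67, 67, 67, 69, 70, 69, 68, 66, 67, 68, 68, 68, 70, 70, 69, 69, 71, 69, 69, 67, 68, 68]
-0.032 [67, 68, 67, 67, 68, 67, 69, 71, 69, 67, 67, 68, 73, 0, 0, 0, 0, 69, 69, 71, 70, 68, 67, 68, 0]
-0.028 [68, 68, 67, 67, 68, 67, 67, 80, 77, 67, 67, 80, 76, 0, 0, 0, 0, 76, 77, 76, 76, 75, 74, 76, 79]
-0.024 [67, 67, 67, 68, 67, 74, 75, 81, 80, 74, 75, 79, 77, 106, 108, 106, 0, 75, 75, 69, 68, 67, 67, 68, 80]
-0.020 [67, 67, 67, 67, 67, 75, 75, 81, 80, 75, 75, 80, 78, 107, 107, 107, 107, 75, 75, 69, 68, 67, 68, 68, 80]
-0.016 [67, 67, 67, 68, 68, 75, 75, 80, 80, 75, 75, 80, 84, 107, 107, 107, 92, 75, 75, 71, 68, 68, 68, 68, 79]
-0.012 [67, 68, 67, 67, 67, 71, 75, 81, 79, 74, 74, 79, 75, 87, 92, 90, 75, 75, 75, 72, 68, 68, 67, 68, 80]
-0.008 [67, 68, 67, 68, 68, 67, 69, 80, 78, 67, 66, 79, 77, 76, 75, 76, 76, 77, 76, 76, 76, 76, 76, 76, 79]
-0.004 [68, 68, 67, 67, 67, 68, 69, 70, 69, 67, 41, 68, 67, 68, 68, 69, 70, 69, 69, 69, 69, 69, 68, 68, 68]
-0.06 (0.0, 0.02) 439 0.068037760885761
-0.06 (0.045, 0.08) 747 0.06806624534567332
-0.03 (0.0, 0.02) 439 0.06794034866971553
-0.03 (0.045, 0.08) 310 0.06854167517493684
0 (0.0, 0.02) 436 0.06779704749242116
0 (0.045, 0.08) 880 0.06800581620711113
```

View pics/c7.png

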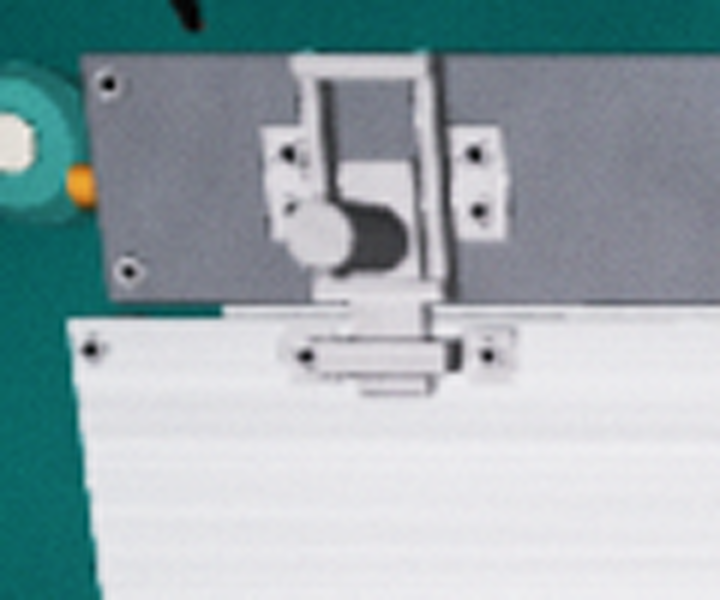

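The wrist view shows the bolt's nose through the keeper and about 5 mm beyond it, at (400,385). Measured against the deck edge at row 300, the pin at (319,235) sits at box y ≈ 52 mm, which is full travel. The hard stop agrees with that. The lid is flat, the drawer is in and the robot is clear, so I'll hand in.

```bash
python3 -c "
from plant import robot
print(robot.finish_job())"
```

```text
the job is handed in; nothing more can be done
None
```

The job is handed in at about 27 s: the drawer is pushed fully in, the lid is flat and the bolt is fully across through the keeper, with no bystander seen to move and the arm clear; the hand-in gave no verdict back.

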